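# Wind the label liner off and hook down the brake arm

## Robot

A 6-joint arm with a two-finger parallel gripper is mounted at the origin on the work surface. World frame = base frame: x ahead of the robot, y to its left, z up, the work surface at z = 0. Lengths are in m, angles in rad, forces in N, time in s.
With the tool pointing down it reaches from about 0.35 to 0.85 m from the base axis. Payload 8.1 kg.
Tool frame: the origin (TCP) lies on the centre line of the jaws, within the pads' length; the fingertips stand robot.finger_overhang ahead of it and the grasp point (between the pads) lies 5 mm behind it (robot.finger_overhang is the distance from the TCP to the fingertips, in m); z points along the fingers, y is the direction in which the jaws open and shut (so a half turn about z gives the same grasp; the last joint's range is limited). The gripper opens to 93 mm and grips with 3 to 60 N. Pads are 15 mm wide; open, the fingers measure 128 mm over their backs; the gripper's body (75 mm by 188 mm) begins 65 mm behind the grasp point.
Start: joints at [-1.414, 0.13, 1.488, -0, 1.523, -0.085], TCP at [0.144, -0.583, 0.233] pointing down, gripper open.
Joint ranges: [-2.96, 2.96], [-0.89, 2.26], [0.02, 2.5], [-1.34, 4.48], [0, 2.73], [-2.66, 2.66]. Speed limits (rad/s): [2.39, 2.39, 2.79, 3.14, 3.14, 3.14].

## Interface

Orientations are given as a rotation vector (axis times angle).
In Python, from plant import robot gives the robot as it stands. The module is installed in compiled form; this text tells all that it offers.
- The arm moves only by the tool carry_out, never from a script. Its argument "commands" is a list that holds one entry, the list of rows, each a list of 4 numbers: the shift along the tool's x, y, z in cm, then the turn about the tool's z in degrees. In form: [[[tx, ty, tz, roll], ...]]. A call has 1 to 20 rows; each row shifts and turns the commanded pose from where the row before left it, along the tool's axes as they then stand; what a row does not reach is not made up. A row lasts 1/12 s, in which the tool goes at most 41.7 mm and 7.16 degrees, less where a joint would pass 70% of its speed; a pose out of reach is approached as far as the arm can. A call is refused whole if a number of a shift passes 4.17 or a number of a turn 7.16, either way. A call with a gripper value outside its range is refused whole. "claw" is the finger opening in cm, from 0 to 9.3, set as the call begins (left out, the last holds). The fingers move at their own pace and stop on an object; "grip_force" is the grip in N (left out, the last holds). Time passes only in rows, so rows that do not move let the fingers close. It gives the time, the measured TCP pose, the force and the opening at its end, in the units of the state.
- robot.read_state(): the state, without advancing time (a new reading comes with each control period).
- robot.read_camera(name): name is "scene" or "top"; returns the picture (480x640x3 uint8, red, green, blue); there is no depth.
- robot.camera_params(name): a dict with "mtx" (3x3 intrinsics, pixels), "R" (3x3) and "t" (3): a world point X has camera coordinates R X + t. Camera axes: x right, y down, z forward; pixel columns grow to the right and rows downward; lengths in m; the calibration is good to about 2 mm. A picture is of the moment at which its call begins. camera_params takes no time and is no camera call.
- robot.close_job(): hands the job in, once; it reports no verdict.
The state is a dict: "t": time; "q": joint angles; "dq": joint speeds; "joint_torque": joint torques, N m; "tool_pos": TCP position; "orientation": TCP orientation; "force": force on the tool from outside, world axes, zero at the start; "wrist_torque": the same for the moment, N m; "opening": finger opening in m.
Only numpy, scipy, OpenCV 4.12 (cv2) and the standard library are available. Lean on these libraries where they do the work, as an engineer would, in place of code of your own. Each camera call takes 0.05 s, during which the arm holds its last target.

## Task

Wind the crank of the label-liner rewinder clockwise (seen from above) until you feel the drag suddenly drop away, which means the liner's tail has come off inside, and stop there, no more than half a turn past it. Then press the brake arm down until its snap hook springs shut on the eye, and let go so that the arm stays hooked. Leave the other things on the table where they are.

Things in the scene. Friction and masses are not known exactly. Their poses are not given: they have to be found in the camera images.
- rewinder: Hand-cranked label-liner rewinder, fixed on the table: grey base 240 (its x) x 380 (its y) x 40 mm high; on its +y half a closed white drum, 164 mm diameter, top at 125 mm, with a crank on top; on its -y half a low brake disc, an aluminium brake arm and a steel eye. Origin: centre of the underside. +z up; arm pivot on its +x side, eye on its -x side.
- crank_axis (a point): Point on the crank's upright axis, level with the knob's middle, 185 mm above the table. Wind clockwise from above (the other way soon stops). The crank drags steadily, 5 to 8 N at the knob, until the liner's tail comes off inside, after one to three turns (not known beforehand); then the drag suddenly falls to about 1 N or less. Nothing outside shows it: it must be felt.
- crank_knob (a point): Middle (half-way up) of the crank's upright grey knob: 32 mm diameter, 56 mm high, from 154 to 210 mm above the table, on a flat steel crank arm (its top at 152 mm). It stands 60 mm from the crank axis, at any angle, and spins freely on its own pin, so a gripper holding it from above need not turn. The crank stays where it is left.
- brake_pivot (a point): Pivot of the brake arm, 115.5 mm above the table; its axis is level, along the rewinder's y. The arm swings in an upright plane.
- hook_pad (a point): Centre of the top face of the flat press pad at the brake arm's free end, 160 mm from the pivot along the arm and 10 mm above the arm's centre line; pad 40 mm along the arm x 30 mm. Below it hangs the snap hook: a steel hook with an inward-opening sprung gate across its mouth, above the eye. A spring holds the arm up.
- eye (a point): Middle of the eye's level steel bar (8 mm thick, along the rewinder's y, 40 mm free width), 80 mm above the table, fixed to the base.
- hook_arm (a joint): Brake arm angle, rad: 0.4 = up (start, held by its spring), 0 = level, hook caught on the eye, -0.13 = lower stop. Pressing takes 2 to 7 N on the pad until the hard stop. The gate meets the eye at about 0.08, gives way, and springs shut below it only at about -0.07, half-way to the stop; let go, the arm then rises to about 0 and stays. Let go earlier, it springs up.
- hook_gate (a joint): Gate angle, rad: 0 = shut, grows as the gate is pushed inward (up to 1.5); its own spring shuts it.
- tape_roll: Bystander: brown roll of packing tape lying flat, 100 mm diameter, 48 mm high. Origin: centre of the underside.
- label_roll: Bystander: white label roll lying flat, 110 mm diameter, 70 mm high. Origin: centre of the underside.
- carton_flat: Bystander: cream carton lying flat, 110 x 70 x 30 mm. Origin: centre of the underside.
- pill_jar: Bystander: white jar with cap, 60 mm diameter, 100 mm high. Origin: centre of the underside.
- syrup_bottle: Bystander: brown bottle, 64 mm diameter, 140 mm high. Origin: centre of the underside.
- carton_tall: Bystander: pale blue carton standing, 50 x 80 x 110 mm. Origin: centre of the underside.
- scissors: Bystander: black-handled scissors lying flat, 200 mm long. Origin: at the pivot, underside.

How it is judged:
On the way, in this order (a step that is already met when the one before it is completed fails the run):
1. the liner's tail has come off: the crank's drag is gone (z of pawl_c0 in the frame of rewinder below 0.017 m), for 0.1 s.
2. the brake arm's hook has caught the eye and its gate is shut (value of joint hook_arm between -0.06 and 0.04 rad and value of joint hook_gate below 0.15 rad), for 0.2 s.
At the end, for the whole second after the job is handed in: The crank has been wound until the drag dropped away, no more than half a turn (with some margin) beyond that; the brake arm is hooked on the eye (arm angle between -0.06 and 0.04 rad, gate angle under 0.15 rad), at rest and let go; no other thing has moved by 30 mm or more (all of step 2 and z of pawl_c0 in the frame of rewinder below 0.017 m and velocity of joint hook_arm below 0.1 rad/s); the robot touches nothing.
It fails at once if the crank was wound well over half a turn past the drop of the drag (horizontal distance between ledge_c0 and pawl_c0 above 0.0715 m).
It fails at once if another thing on the table was moved by more than 30 mm (distance of any of tape_roll, label_roll, carton_flat, pill_jar, syrup_bottle, carton_tall, scissors from where it was at the start of the episode above 0.03 m).
It also fails if it takes over 72 s, if anything falls off the work surface, if the arm or the gripper's body presses on something with over 40 N, if the wrist force passes 120 N, or if a joint passes its speed limit or range.

## Working session

There is one attempt and no reset: what is moved stays moved. The work goes in short steps, Python scripts to look and compute and a tool call to move; the robot and the scene stay as the last step left them, time stands still between calls to the robot, and variables do not carry over. Pictures are saved under pics/ and viewed, and the job is handed in when it is done.

Besides the shell and the picture viewer there is one more tool, called after "Request:" by a JSON object that holds its "name" and its "arguments", one argument or row to a line. carry_out: Moves the arm, as the interface text tells. Its arguments: {"type":"object","properties":{"commands":{"type":"array","items":{"type":"array","items":{"type":"array","items":{"type":"number"}}}},"claw":{"type":"number"},"grip_force":{"type":"number"}},"required":["commands"]}

```bash
mkdir -p pics; python3 - <<'E'
from plant import robot
import cv2,numpy as np
s=robot.read_state()
for k in s: print(k,np.round(s[k],3))
print(robot.finger_overhang)
for n in("scene","top"):
    im=robot.read_camera(n); cv2.imwrite(f"pics/{n}0.png",im[:,:,::-1])
    p=robot.camera_params(n); print(n,p)
E
```

```text
t 0.0
q [-1.414  0.131  1.489 -0.     1.523 -0.085]
dq [ 0.    -0.001  0.001 -0.     0.    -0.   ]
joint_torque [ 1.0000e-03 -5.5983e+01 -4.9177e+01  7.7000e-02  3.6000e-02 -0.0000e+00]
tool_pos [ 0.144 -0.582  0.232]
orientation [-3.117 -0.379  0.   ]
force [0.084 0.361 0.505]
wrist_torque [ 0.019 -0.022 -0.053]
opening 0.093
0.014
scene {'mtx': array([[504.31972564,   0.        , 322.44030751],
       [  0.        , 504.31972564, 238.87068311],
       [  0.        ,   0.        ,   1.        ]]), 'R': array([[ 4.11825773e-01,  9.11262412e-01,  5.90748725e-04],
       [ 5.91034583e-01, -2.66612039e-01, -7.61312119e-01],
       [-6.93597617e-01,  3.13877105e-01, -6.48385309e-01]]), 't': array([-0.23332585, -0.20705468,  1.38440154])}
top {'mtx': array([[509.37643855,   0.        , 319.19074445],
       [  0.        , 509.37643855, 240.47501549],
       [  0.        ,   0.        ,   1.        ]]), 'R': array([[ 0.01946315, -0.99922239,  0.03428996],
       [-0.99074652, -0.02388301, -0.1336074 ],
       [ 0.13432245, -0.03137224, -0.99044094]]), 't': array([-0.00178061,  0.54705281,  0.93869089])}
```

View pics/scene0.png

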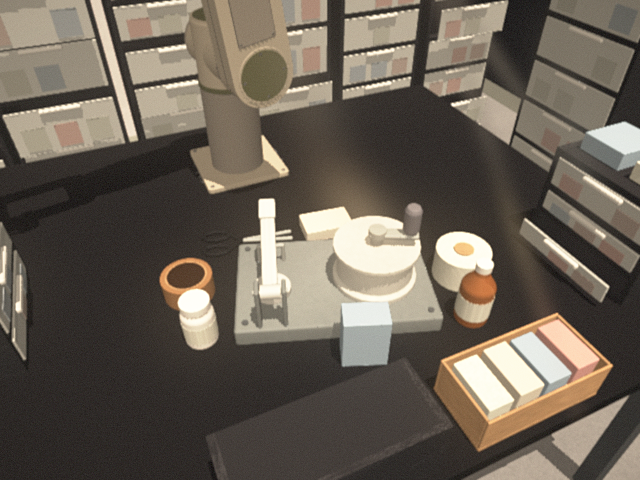

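View pics/top0.png

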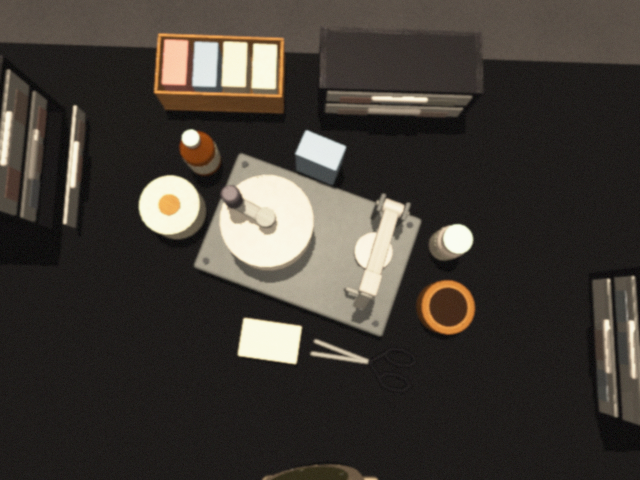

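```bash
cat > h.py <<'E'
import numpy as np,cv2
from plant import robot
def ray(n,u,v):
    p=robot.camera_params(n);c=-p["R"].T@p["t"];d=p["R"].T@np.linalg.inv(p["mtx"])@[u,v,1.];return c,d
def onz(n,u,v,z):
    c,d=ray(n,u,v);return c+d*(z-c[2])/d[2]
def proj(n,X):
    p=robot.camera_params(n);x=p["mtx"]@(p["R"]@np.array(X)+p["t"]);return x[:2]/x[2]
E
python3 - <<'E'
from h import *
t=cv2.imread("pics/top0.png");s=cv2.imread("pics/scene0.png")
cv2.imwrite("pics/tz.png",cv2.resize(t[140:345,185:430],None,fx=3,fy=3,interpolation=cv2.INTER_CUBIC)[:600])
cv2.imwrite("pics/sz.png",cv2.resize(s[185:345,225:445],None,fx=3.5,fy=3.5,interpolation=cv2.INTER_CUBIC))
E
```

```text
(no output)
```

View pics/tz.png

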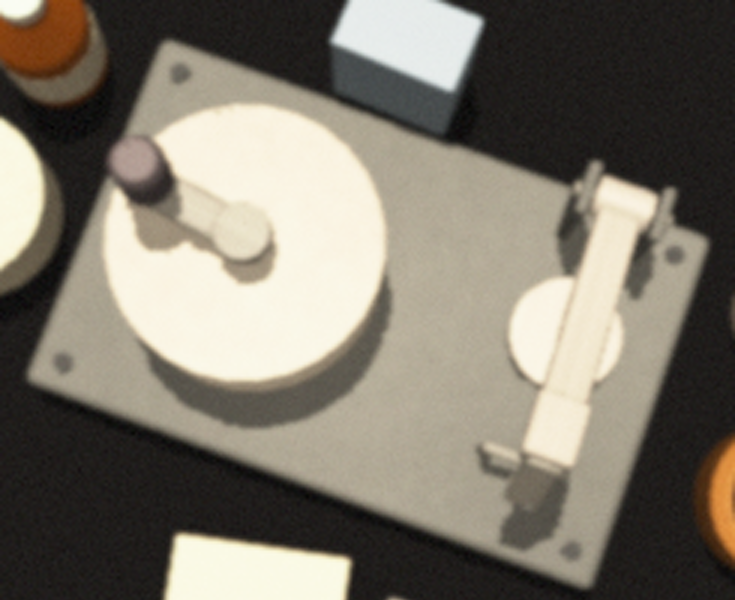

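View pics/sz.png

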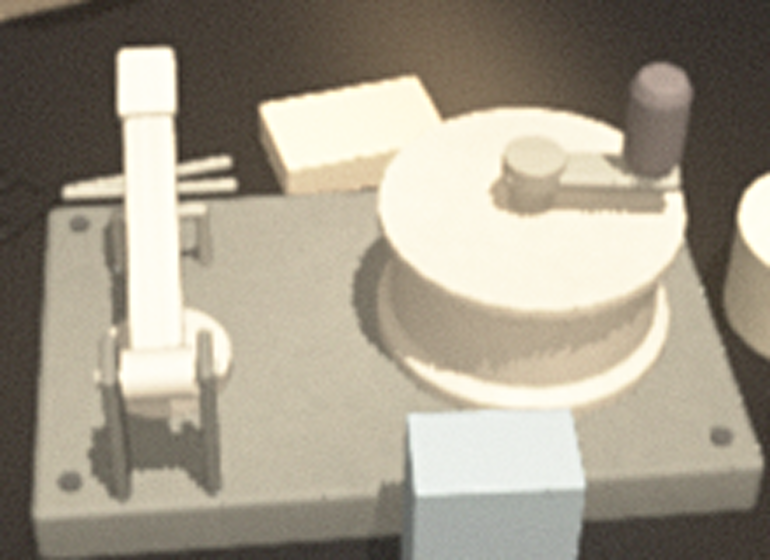

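```bash
python3 - <<'E'
from h import *
T=lambda x,y:(185+x/3,140+y/3); S=lambda x,y:(225+x/3.5,185+y/3.5)
cor=[onz("top",*T(*p),.04)[:2] for p in[(167,40),(708,240),(590,588),(30,378)]]
print(np.round(cor,3))
c=np.mean(cor,0); ex=(cor[0]+cor[1]-cor[2]-cor[3]);ex/=np.linalg.norm(ex)
ey=(cor[0]+cor[3]-cor[1]-cor[2]);ey/=np.linalg.norm(ey)
print("c",c,"ex",ex,np.degrees(np.arctan2(ex[1],ex[0])),"ey",ey, [np.linalg.norm(cor[i]-cor[(i+1)%4]) for i in range(4)])
# drum top circle edges at z .125
d=[onz("top",*T(*p),.125)[:2] for p in[(245,103),(387,240),(104,240),(245,382)]]
print("drum",np.round(d,3),np.mean(d,0),np.linalg.norm(d[0]-d[3]),np.linalg.norm(d[1]-d[2]))
# scene drum
d=[onz("scene",*S(*p),.125)[:2] for p in[(532,107),(686,218),(379,200),(532,312)]]
print("drum scene",np.round(d,3),np.mean(d,0))
print("hub top", onz("top",*T(242,231),.16),onz("scene",*S(535,155),.16))
print("knob top",onz("top",*T(137,161),.21),onz("scene",*S(662,83),.21))
print("pad ",onz("top",*T(557,430),.18),onz("scene",*S(147,80),.18))
for a in ([(527,400),(588,405),(577,468),(525,455)]):
  print(np.round(onz("top",*T(*a),.183),3))
E
```

```text
[[ 0.714  0.166]
 [ 0.591 -0.186]
 [ 0.369 -0.11 ]
 [ 0.492  0.243]]
c [0.54163049 0.02828789] ex [ 0.9456783  -0.32510393] -18.97187138396341 ey [0.32921222 0.94425596] [np.float64(0.3726661201568943), np.float64(0.23453204973870845), np.float64(0.37383797435583643), np.float64(0.23408679760889076)]
drum [[0.651 0.108]
 [0.571 0.023]
 [0.567 0.187]
 [0.486 0.102]] [0.5685734  0.10493826] 0.1644397779346682 0.1639662602773869
drum scene [[0.5   0.149]
 [0.617 0.177]
 [0.538 0.035]
 [0.646 0.068]] [0.57521033 0.10726245]
hub top [0.56775439 0.10449003 0.16      ] [0.57500749 0.10644542 0.16      ]
knob top [0.59478119 0.15713391 0.21      ] [0.60343365 0.15870044 0.21      ]
pad  [ 0.45956959 -0.07002319  0.18      ] [ 0.45694444 -0.0628902   0.18      ]
[ 0.475 -0.053  0.183]
[ 0.473 -0.086  0.183]
[ 0.439 -0.08   0.183]
[ 0.446 -0.052  0.183]
```

Request:
{"name": "carry_out", "arguments": {
  "commands": [
    [[0, 0, -1, 0], [2.6, -2.6, -1, 0], [2.6, -2.6, 0, 0], [2.6, -2.6, 0, 0], [2.6, -2.6, 0, 0], [2.6, -2.6, 0, 0], [2.6, -2.6, 0, 0], [2.6, -2.6, 0, 0], [2.6, -2.6, 0, 0], [2.6, -2.6, 0, 0], [2.6, -2.6, 0, 0], [2.6, -2.6, 0, 0], [2.6, -2.6, 0, 0], [2.6, -2.6, 0, 0], [2.6, -2.6, 0, 0], [2.6, -2.6, 0, 0], [2.6, -2.6, 0, 0], [0, 0, 0, 0]]
  ],
  "claw": 6,
  "grip_force": 20
}}

```text
t: 1.6
tool_pos: [0.4501, -0.0739, 0.2534]
orientation: [-3.116, -0.387, -0.003]
force: [0.8, 0.2, 1.1]
opening: 0.0598
```

Request:
{"name": "carry_out", "arguments": {
  "commands": [
    [[2.5, -2.36, 0, 0], [2.5, -2.36, 0, 0], [2.5, -2.36, 0, 0], [2.5, -2.36, 0, 0], [2.5, -2.36, 0, 0], [2.5, -2.36, 0, 0], [2.5, -2.36, 0, 0], [2.5, -2.36, 0, 0], [0, 0, 0, 0], [0, 0, 0, 0]]
  ]
}}

```text
t: 2.43
tool_pos: [0.5971, 0.1534, 0.252]
orientation: [3.118, 0.383, -0.002]
force: [-0.6, -0.5, 0.4]
opening: 0.0601
```

```bash
python3 - <<'E'
from h import *
s=robot.read_state();print(s["tool_pos"],s["orientation"],s["q"],s["force"])
tp=s["tool_pos"]
for n in("scene","top"):
    im=robot.read_camera(n)[:,:,::-1].copy(); 
    u=proj(n,tp+[0,0,-.014]); k=proj(n,[.598,.158,.21]); print(n,u,k)
    x,y=int(u[0]),int(u[1]);x0=max(x-90,0);y0=max(y-70,0)
    cv2.imwrite(f"pics/{n}1.png",cv2.resize(im[y0:y0+140,x0:x0+180],None,fx=4,fy=4,interpolation=cv2.INTER_CUBIC)); print(x0,y0)
E
```

```text
[0.5971196  0.15339025 0.25203298] [ 3.11805384e+00  3.82559929e-01 -2.48478872e-03] [ 1.68351936e-01  1.69098731e-01  1.41045866e+00 -8.36493278e-05
  1.56362277e+00  1.49498542e+00] [-0.57333021 -0.48430661  0.41089061]
scene [411.45160538 194.36617978] [412.1318208  207.10804711]
321 124
top [230.6648725  188.11395583] [230.20387343 191.66188672]
140 118
```

View pics/scene1.png

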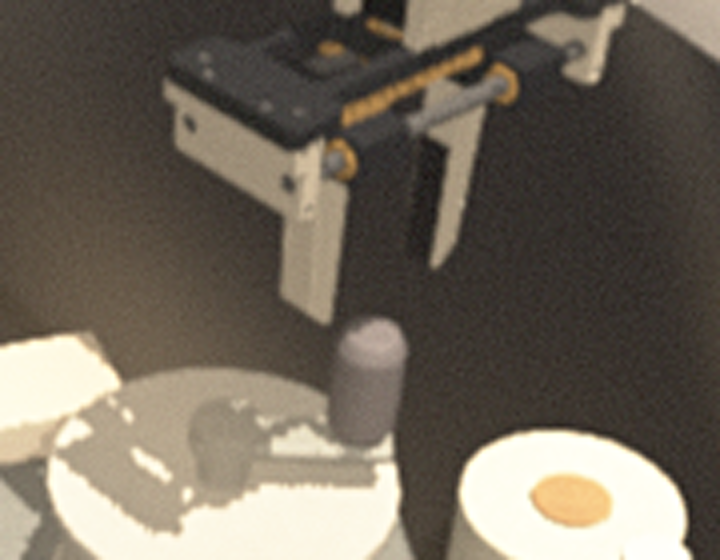

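View pics/top1.png

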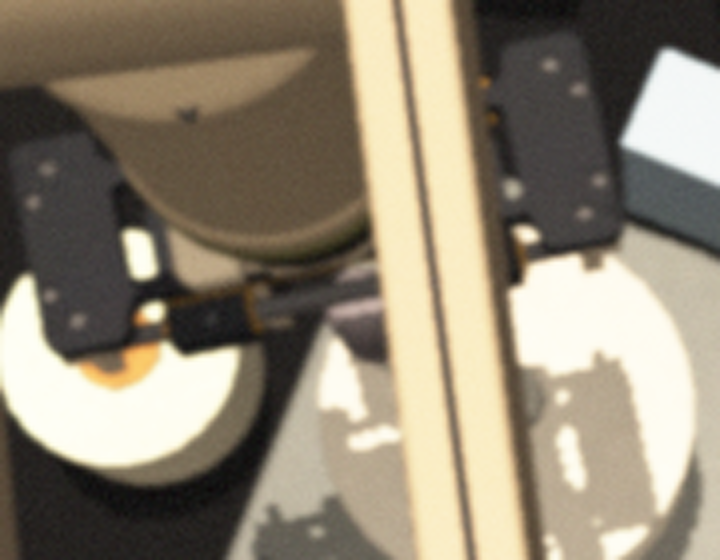

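Request:
{"name": "carry_out", "arguments": {
  "commands": [
    [[0.1, -0.4, 1.2, 0], [0, 0, 1.5, 0], [0, 0, 1.5, 0], [0, 0, 1.5, 0], [0, 0, 1.5, 0], [0, 0, 0, 0]]
  ]
}}

```text
t: 3.03
tool_pos: [0.5945, 0.1549, 0.1765]
orientation: [3.119, 0.377, -0.009]
force: [-1.7, 0.1, -1.5]
opening: 0.0599
```

Request:
{"name": "carry_out", "arguments": {
  "commands": [
    [[0, 0, 0, 0], [0, 0, 0, 0], [0, 0, 0, 0], [0, 0, 0, 0], [0, 0, 0, 0]]
  ],
  "claw": 2,
  "grip_force": 20
}}

```text
t: 3.45
tool_pos: [0.5976, 0.1572, 0.1821]
orientation: [-3.117, -0.379, -0.004]
force: [1.5, 5.0, 3.6]
opening: 0.0314
```

```bash
python3 - <<'E'
import numpy as np
f=lambda a:6*np.array([np.cos(np.radians(a-14.1)),-np.sin(np.radians(a-14.1))])
a=62
for i in range(36):
    d=f(a-10)-f(a); print(a,np.round(d,2).tolist(),end=" " if i%3<2 else "\n"); a-=10
E
```

```text
62 [0.71, 0.77] 52 [0.57, 0.88] 42 [0.41, 0.96]
32 [0.23, 1.02] 22 [0.05, 1.04] 12 [-0.13, 1.04]
2 [-0.31, 1.0] -8 [-0.48, 0.93] -18 [-0.63, 0.83]
-28 [-0.77, 0.71] -38 [-0.88, 0.57] -48 [-0.96, 0.41]
-58 [-1.02, 0.23] -68 [-1.04, 0.05] -78 [-1.04, -0.13]
-88 [-1.0, -0.31] -98 [-0.93, -0.48] -108 [-0.83, -0.63]
-118 [-0.71, -0.77] -128 [-0.57, -0.88] -138 [-0.41, -0.96]
-148 [-0.23, -1.02] -158 [-0.05, -1.04] -168 [0.13, -1.04]
-178 [0.31, -1.0] -188 [0.48, -0.93] -198 [0.63, -0.83]
-208 [0.77, -0.71] -218 [0.88, -0.57] -228 [0.96, -0.41]
-238 [1.02, -0.23] -248 [1.04, -0.05] -258 [1.04, 0.13]
-268 [1.0, 0.31] -278 [0.93, 0.48] -288 [0.83, 0.63]
```

Request:
{"name": "carry_out", "arguments": {
  "commands": [
    [[0.71, 0.77, 0, 0], [0.57, 0.88, 0, 0], [0.41, 0.96, 0, 0]]
  ]
}}

```text
t: 3.7
tool_pos: [0.6185, 0.1369, 0.1812]
orientation: [-3.115, -0.381, 0.004]
force: [-11.6, 6.7, 4.2]
opening: 0.0315
```

Request:
{"name": "carry_out", "arguments": {
  "commands": [
    [[0.23, 1.02, 0, 0], [0.05, 1.04, 0, 0], [-0.13, 1.04, 0, 0]]
  ]
}}

```text
t: 3.95
tool_pos: [0.6271, 0.1076, 0.181]
orientation: [-3.114, -0.381, 0.004]
force: [-12.0, 10.3, 3.9]
opening: 0.0313
```

Request:
{"name": "carry_out", "arguments": {
  "commands": [
    [[-0.51, 0.95, 0, 0], [-0.58, 0.88, 0, 0], [-0.63, 0.83, 0, 0]]
  ]
}}

```text
t: 4.2
tool_pos: [0.6191, 0.0778, 0.182]
orientation: [-3.114, -0.381, -0.005]
force: [0.6, 12.0, 0.7]
opening: 0.0318
```

Request:
{"name": "carry_out", "arguments": {
  "commands": [
    [[-0.77, 0.71, 0, 0], [-0.88, 0.57, 0, 0], [-0.96, 0.41, 0, 0]]
  ]
}}

```text
t: 4.45
tool_pos: [0.5982, 0.0552, 0.182]
orientation: [-3.114, -0.381, -0.007]
force: [3.7, 14.6, -1.5]
opening: 0.0317
```

Request:
{"name": "carry_out", "arguments": {
  "commands": [
    [[-0.99, 0.11, 0, 0], [-1.0, -0.08, 0, 0], [-1.02, -0.18, 0, 0]]
  ]
}}

```text
t: 4.7
tool_pos: [0.5701, 0.0466, 0.1826]
orientation: [3.117, 0.379, 0.012]
force: [11.6, 0.2, -1.8]
opening: 0.0316
```

Request:
{"name": "carry_out", "arguments": {
  "commands": [
    [[-1.0, -0.31, 0, 0], [-0.93, -0.48, 0, 0], [-0.83, -0.63, 0, 0]]
  ]
}}

```text
t: 4.95
tool_pos: [0.5395, 0.0522, 0.1824]
orientation: [3.115, 0.377, 0.01]
force: [9.7, -6.5, -2.1]
opening: 0.0313
```

Request:
{"name": "carry_out", "arguments": {
  "commands": [
    [[-0.71, -0.77, 0, 0], [-0.57, -0.88, 0, 0], [-0.41, -0.96, 0, 0]]
  ]
}}

```text
t: 5.2
tool_pos: [0.5159, 0.0727, 0.1823]
orientation: [3.114, 0.376, 0.006]
force: [3.4, -10.9, 1.8]
opening: 0.0314
```

Request:
{"name": "carry_out", "arguments": {
  "commands": [
    [[-0.23, -1.02, 0, 0], [-0.05, -1.04, 0, 0], [0.13, -1.04, 0, 0]]
  ]
}}

```text
t: 5.45
tool_pos: [0.5057, 0.1026, 0.182]
orientation: [3.114, 0.376, 0.001]
force: [-3.1, -12.1, 6.1]
opening: 0.0318
```

Request:
{"name": "carry_out", "arguments": {
  "commands": [
    [[0.31, -1.0, 0, 0], [0.48, -0.93, 0, 0], [0.63, -0.83, 0, 0]]
  ]
}}

```text
t: 5.7
tool_pos: [0.5121, 0.1338, 0.1819]
orientation: [3.115, 0.377, -0.002]
force: [-8.0, -9.3, 9.8]
opening: 0.0312
```

Request:
{"name": "carry_out", "arguments": {
  "commands": [
    [[0.77, -0.71, 0, 0], [0.88, -0.57, 0, 0], [0.96, -0.41, 0, 0]]
  ]
}}

```text
t: 5.95
tool_pos: [0.5333, 0.1572, 0.1817]
orientation: [3.116, 0.379, -0.003]
force: [-9.0, -7.2, 8.6]
opening: 0.0316
```

Request:
{"name": "carry_out", "arguments": {
  "commands": [
    [[1.02, -0.23, 0, 0], [1.04, -0.05, 0, 0], [1.04, 0.13, 0, 0]]
  ]
}}

```text
t: 6.2
tool_pos: [0.5628, 0.1669, 0.1815]
orientation: [3.118, 0.38, -0.005]
force: [-10.4, -3.3, 7.2]
opening: 0.0315
```

Request:
{"name": "carry_out", "arguments": {
  "commands": [
    [[1.0, 0.31, 0, 0], [0.93, 0.48, 0, 0], [0.83, 0.63, 0, 0]]
  ]
}}

```text
t: 6.45
tool_pos: [0.5929, 0.1608, 0.1813]
orientation: [-3.117, -0.381, 0.005]
force: [-11.5, 3.1, 6.1]
opening: 0.0318
```

Request:
{"name": "carry_out", "arguments": {
  "commands": [
    [[0.71, 0.77, 0, 0], [0.57, 0.88, 0, 0], [0.41, 0.96, 0, 0]]
  ]
}}

```text
t: 6.7
tool_pos: [0.6161, 0.1406, 0.1814]
orientation: [-3.115, -0.381, 0.002]
force: [-7.8, 7.8, 4.4]
opening: 0.0315
```

Request:
{"name": "carry_out", "arguments": {
  "commands": [
    [[0.23, 1.02, 0, 0], [0.05, 1.04, 0, 0], [-0.13, 1.04, 0, 0]]
  ]
}}

```text
t: 6.95
tool_pos: [0.6261, 0.1113, 0.1818]
orientation: [-3.114, -0.381, -0.003]
force: [-1.5, 10.6, 1.8]
opening: 0.0314
```

Request:
{"name": "carry_out", "arguments": {
  "commands": [
    [[-0.31, 1.0, 0, 0], [-0.48, 0.93, 0, 0], [-0.63, 0.83, 0, 0]]
  ]
}}

```text
t: 7.2
tool_pos: [0.6201, 0.0806, 0.1823]
orientation: [-3.115, -0.381, -0.008]
force: [5.5, 10.1, 0.9]
opening: 0.0312
```

Request:
{"name": "carry_out", "arguments": {
  "commands": [
    [[-0.77, 0.71, 0, 0], [-0.88, 0.57, 0, 0], [-0.96, 0.41, 0, 0]]
  ]
}}

```text
t: 7.45
tool_pos: [0.5995, 0.0569, 0.1825]
orientation: [-3.117, -0.38, -0.011]
force: [8.8, 8.0, -2.0]
opening: 0.0315
```

Request:
{"name": "carry_out", "arguments": {
  "commands": [
    [[-1.02, 0.23, 0, 0], [-1.04, 0.05, 0, 0], [-1.04, -0.13, 0, 0]]
  ]
}}

```text
t: 7.7
tool_pos: [0.5701, 0.0466, 0.1825]
orientation: [3.118, 0.378, 0.012]
force: [10.5, 1.7, -2.6]
opening: 0.0315
```

Request:
{"name": "carry_out", "arguments": {
  "commands": [
    [[-1.0, -0.31, 0, 0], [-0.93, -0.48, 0, 0], [-0.83, -0.63, 0, 0]]
  ]
}}

```text
t: 7.95
tool_pos: [0.5395, 0.0524, 0.1824]
orientation: [3.115, 0.377, 0.011]
force: [10.4, -5.0, -2.7]
opening: 0.0316
```

Request:
{"name": "carry_out", "arguments": {
  "commands": [
    [[-0.71, -0.77, 0, 0], [-0.57, -0.88, 0, 0], [-0.41, -0.96, 0, 0]]
  ]
}}

```text
t: 8.2
tool_pos: [0.516, 0.0729, 0.1822]
orientation: [3.114, 0.376, 0.007]
force: [4.3, -10.3, 0.4]
opening: 0.0316
```

Request:
{"name": "carry_out", "arguments": {
  "commands": [
    [[-0.23, -1.02, 0, 0], [-0.05, -1.04, 0, 0], [0.13, -1.04, 0, 0]]
  ]
}}

```text
t: 8.45
tool_pos: [0.5058, 0.1026, 0.182]
orientation: [3.114, 0.376, 0.001]
force: [-1.9, -11.6, 5.2]
opening: 0.0312
```

Request:
{"name": "carry_out", "arguments": {
  "commands": [
    [[0.31, -1.0, 0, 0], [0.48, -0.93, 0, 0], [0.63, -0.83, 0, 0]]
  ]
}}

```text
t: 8.7
tool_pos: [0.5122, 0.1338, 0.1818]
orientation: [3.115, 0.377, -0.002]
force: [-6.7, -8.8, 8.9]
opening: 0.0317
```

Request:
{"name": "carry_out", "arguments": {
  "commands": [
    [[0.77, -0.71, 0, 0], [0.88, -0.57, 0, 0], [0.96, -0.41, 0, 0]]
  ]
}}

```text
t: 8.95
tool_pos: [0.5333, 0.1572, 0.1817]
orientation: [3.116, 0.379, -0.003]
force: [-9.0, -7.7, 8.1]
opening: 0.0314
```

Request:
{"name": "carry_out", "arguments": {
  "commands": [
    [[1.02, -0.23, 0, 0], [1.04, -0.05, 0, 0], [1.04, 0.13, 0, 0]]
  ]
}}

```text
t: 9.2
tool_pos: [0.5628, 0.1668, 0.1815]
orientation: [3.118, 0.38, -0.005]
force: [-11.2, -3.3, 8.2]
opening: 0.0312
```

Request:
{"name": "carry_out", "arguments": {
  "commands": [
    [[1.0, 0.31, 0, 0], [0.93, 0.48, 0, 0], [0.83, 0.63, 0, 0]]
  ]
}}

```text
t: 9.45
tool_pos: [0.5929, 0.1608, 0.1813]
orientation: [-3.117, -0.381, 0.005]
force: [-11.3, 3.4, 6.2]
opening: 0.0315
```

Request:
{"name": "carry_out", "arguments": {
  "commands": [
    [[0.71, 0.77, 0, 0], [0.57, 0.88, 0, 0], [0.41, 0.96, 0, 0]]
  ]
}}

```text
t: 9.7
tool_pos: [0.6162, 0.1404, 0.1815]
orientation: [-3.115, -0.381, 0.001]
force: [-7.0, 7.8, 3.8]
opening: 0.0315
```

Request:
{"name": "carry_out", "arguments": {
  "commands": [
    [[0.23, 1.02, 0, 0], [0.05, 1.04, 0, 0], [-0.13, 1.04, 0, 0]]
  ]
}}

```text
t: 9.95
tool_pos: [0.6264, 0.1083, 0.1817]
orientation: [3.118, 0.38, 0.003]
force: [-1.5, 0.1, 3.3]
opening: 0.0317
```

Request:
{"name": "carry_out", "arguments": {
  "commands": [
    [[-0.31, 1.0, 0, 0], [-0.48, 0.93, 0, 0], [-0.63, 0.83, 0, 0]]
  ]
}}

```text
t: 10.2
tool_pos: [0.6188, 0.0772, 0.1817]
orientation: [3.119, 0.378, 0.003]
force: [-1.8, 2.3, 5.8]
opening: 0.0315
```

Request:
{"name": "carry_out", "arguments": {
  "commands": [
    [[-0.77, 0.71, 0, 0], [-0.88, 0.57, 0, 0], [-0.96, 0.41, 0, 0]]
  ]
}}

```text
t: 10.45
tool_pos: [0.5971, 0.0548, 0.1817]
orientation: [-3.118, -0.378, -0.003]
force: [-1.7, 3.3, 7.4]
opening: 0.0311
```

Request:
{"name": "carry_out", "arguments": {
  "commands": [
    [[0, 0, 0, 0], [0, 0, 0, 0], [0, 0, 0, 0], [0, 0, 0, 0]]
  ],
  "claw": 5.5
}}

```text
t: 10.78
tool_pos: [0.597, 0.0557, 0.1802]
orientation: [3.119, 0.379, -0.001]
force: [-0.0, -0.1, -0.8]
opening: 0.0522
```

Request:
{"name": "carry_out", "arguments": {
  "commands": [
    [[0, 0, -1, 0], [0, 0, -2, 0], [0, 0, -3, 0], [0, 0, -3, 0], [0, 0, -1, 0], [0, 0, 0, 0]]
  ]
}}

```text
t: 11.28
tool_pos: [0.5991, 0.056, 0.2855]
orientation: [3.118, 0.379, 0.011]
force: [0.8, 0.2, 0.2]
opening: 0.0551
```

```bash
python3 - <<'E'
from h import *
T=lambda x,y:(185+x/3,140+y/3); S=lambda x,y:(225+x/3.5,185+y/3.5)
ex=np.array([.9457,-.325]);ey=np.array([.325,.9457]);ax=np.array([.5665,.1062])
# pad top corners: along-arm half 20mm*cos.4=18.4, dz=+-7.8mm
print("top", onz("top",*T(557,430),.187)[:2]-[.002,-.0015])
print("scene", onz("scene",*S(147,80),.187)[:2]-[.0085,.001])
for n,pt,b in(("top",[T(547,462),T(560,397)],[.002,-.0015]),("scene",[S(146,48),S(147,114)],[.0085,.001])):
  far=onz(n,*pt[0],.195)[:2]-b; near=onz(n,*pt[1],.179)[:2]-b
  print(n,far,near,(far+near)/2,np.linalg.norm(far-near))
  m=(far+near)/2-ax; print("rel",m@ex,m@ey)
for f in ("top1",): pass
# pivot
print("piv",(onz("top",*T(628,200),.125)[:2]-[.002,-.0015]-ax)@np.c_[ex,ey])
E
```

```text
top [ 0.45719843 -0.06758099]
scene [ 0.45746408 -0.06656738]
top [ 0.43980217 -0.0613035 ] [ 0.47549455 -0.07018367] [ 0.45764836 -0.06574358] 0.03678048429409648
rel -0.04705933120995713 -0.19798383142060647
scene [ 0.44112754 -0.06072842] [ 0.47472556 -0.07329003] [ 0.45792655 -0.06700922] 0.03586949426672215
rel -0.04638491421862286 -0.19909033456510525
piv [ 0.10082336 -0.2014204 ]
```

Request:
{"name": "carry_out", "arguments": {
  "commands": [
    [[-1.67, 0.85, 0, 0], [-3.33, 1.7, 0, 0], [-3.33, 1.7, 0, 0], [-3.33, 1.7, 0, 0], [-3.33, 1.7, 0, 0], [-1.67, 0.85, 1, 0], [0, 0, 2, 0], [0, 0, 2, 0], [0, 0, 1, 0], [0, 0, 0, 0], [0, 0, 0, 0]]
  ],
  "claw": 0
}}

```text
t: 12.2
tool_pos: [0.4551, -0.0663, 0.2196]
orientation: [-3.118, -0.379, 0.004]
force: [0.0, 0.3, 0.7]
opening: 0.0002
```

```bash
python3 - <<'E'
from h import *
s=robot.read_state();print(s["tool_pos"],s["orientation"],s["force"],s["opening"])
for n in("scene","top"):
    im=robot.read_camera(n)[:,:,::-1].copy(); 
    u=proj(n,s["tool_pos"]+[0,0,-.014]);x,y=int(u[0]),int(u[1]);x0=max(x-100,0);y0=max(y-75,0);print(u,x0,y0)
    cv2.imwrite(f"pics/{n}2.png",cv2.resize(im[y0:y0+150,x0:x0+200],None,fx=4,fy=4,interpolation=cv2.INTER_CUBIC))
E
```

```text
[ 0.45505348 -0.06626766  0.2196481 ] [-3.1176325  -0.37944697  0.00367743] [0.02929481 0.28566728 0.7033296 ] 0.00019008007873843366
[263.88916237 196.41555309] 163 121
[370.4620218  285.34743868] 270 210
```

View pics/scene2.png

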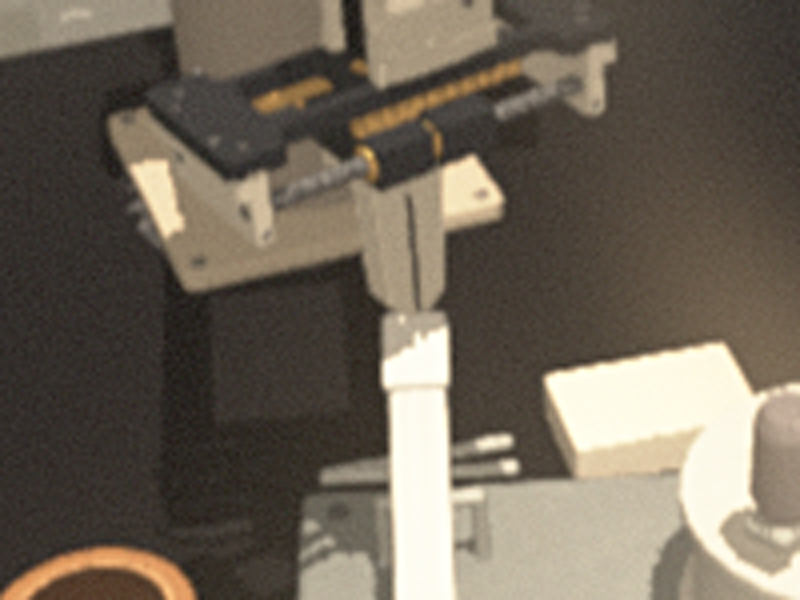

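View pics/top2.png

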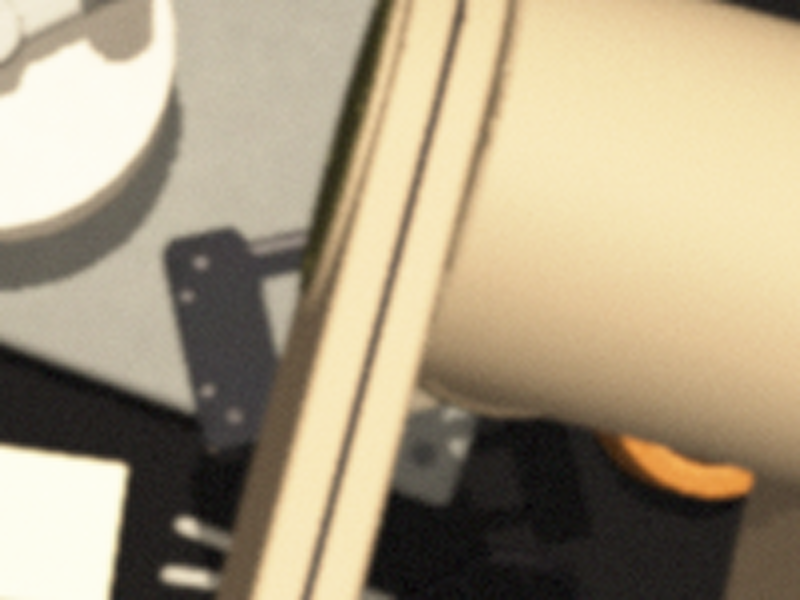

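Request:
{"name": "carry_out", "arguments": {
  "commands": [
    [[0, 0, 0.8, 0], [-0.1, -0.1, 0.8, 0], [-0.1, -0.1, 0.8, 0], [-0.1, -0.1, 0.8, 0], [-0.1, -0.1, 0.8, 0], [-0.1, -0.1, 0.8, 0]]
  ]
}}

```text
t: 12.8
tool_pos: [0.4492, -0.0629, 0.1717]
orientation: [-3.119, -0.379, 0.001]
force: [-0.7, 0.2, 2.6]
opening: 0.0003
```

Request:
{"name": "carry_out", "arguments": {
  "commands": [
    [[-0.1, -0.1, 0.8, 0], [-0.1, -0.1, 0.8, 0], [-0.1, -0.1, 0.8, 0], [-0.1, 0, 0.7, 0]]
  ]
}}

```text
t: 13.13
tool_pos: [0.4453, -0.0611, 0.1413]
orientation: [3.118, 0.379, 0.002]
force: [0.4, 1.3, 7.1]
opening: 0.0004
```

Request:
{"name": "carry_out", "arguments": {
  "commands": [
    [[0, 0, 0.4, 0], [0, 0, 0.4, 0], [0, 0, 0.4, 0], [0, 0, 0.2, 0], [0, 0, 0, 0]]
  ]
}}

```text
t: 13.55
tool_pos: [0.445, -0.0609, 0.1272]
orientation: [-3.119, -0.379, -0.0]
force: [-0.7, 0.0, 3.3]
opening: 0.0001
```

Request:
{"name": "carry_out", "arguments": {
  "commands": [
    [[0, 0, 0.2, 0], [0, 0, 0.2, 0], [0, 0, 0.1, 0], [0, 0, 0, 0], [0, 0, 0, 0]]
  ]
}}

```text
t: 13.97
tool_pos: [0.4452, -0.061, 0.1228]
orientation: [-3.119, -0.379, -0.001]
force: [-0.4, 1.9, 5.1]
opening: 0.0005
```

Request:
{"name": "carry_out", "arguments": {
  "commands": [
    [[0, 0, 0.1, 0], [0, 0, 0.1, 0], [0, 0, 0, 0]]
  ]
}}

```text
t: 14.22
tool_pos: [0.4452, -0.061, 0.1207]
orientation: [3.119, 0.379, 0.001]
force: [0.4, 0.8, 4.8]
opening: 0.0007
```

Request:
{"name": "carry_out", "arguments": {
  "commands": [
    [[0, 0, -0.5, 0], [0, 0, -0.5, 0], [0, 0, -0.5, 0], [0, 0, -0.5, 0], [0, 0, -0.5, 0], [0, 0, 0, 0]]
  ]
}}

```text
t: 14.72
tool_pos: [0.4452, -0.0612, 0.1465]
orientation: [3.118, 0.379, 0.001]
force: [-0.5, 0.7, 0.1]
opening: 0.0005
```

Force is gone with the tip 7 mm above the level pad. Retreat up and look.

Request:
{"name": "carry_out", "arguments": {
  "commands": [
    [[0, 0, -2, 0], [0, 0, -3, 0], [0, 0, -3, 0], [-2, 0, -3, 0], [-3, 2, -1, 0], [-3, 2, 0, 0], [-1, 3, 0, 0], [0, 4, 0, 0], [0, 4, 0, 0], [0, 4, 0, 0], [0, 3, 0, 0], [0, 0, 0, 0], [0, 0, 0, 0]]
  ]
}}

```text
t: 15.8
tool_pos: [0.4096, -0.2971, 0.2642]
orientation: [-3.117, -0.375, 0.003]
force: [-0.4, 0.7, -0.3]
opening: 0.0006
```

```bash
python3 - <<'E'
from h import *
s=robot.read_state();print(s["t"],s["tool_pos"],s["force"])
for n in("scene","top"):
    im=robot.read_camera(n)[:,:,::-1].copy(); cv2.imwrite(f"pics/{n}3.png",im)
    if n=="scene":cv2.imwrite("pics/sz3.png",cv2.resize(im[185:345,225:445],None,fx=3.5,fy=3.5,interpolation=cv2.INTER_CUBIC))
E
```

```text
15.8 [ 0.40963613 -0.29710786  0.26423419] [-0.35384953  0.74552692 -0.33721549]
```

View pics/sz3.png

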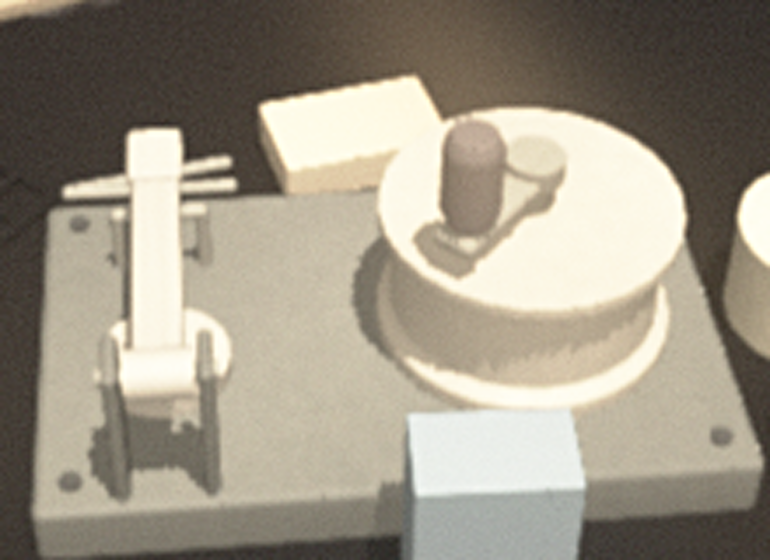

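View pics/top3.png

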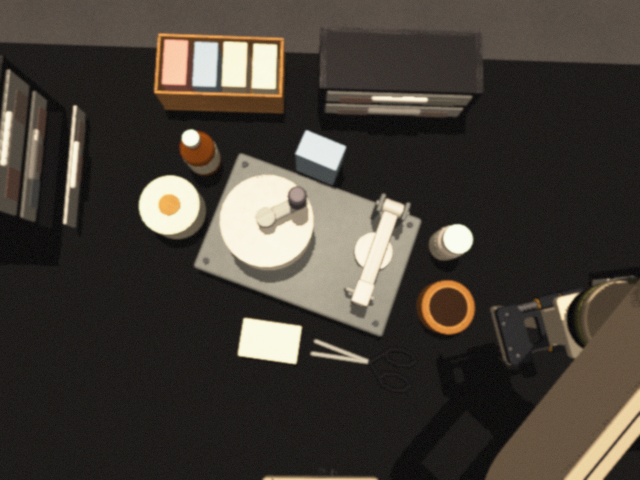

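```bash
python3 - <<'E'
from h import *
for ph in(-.1,-.05,0,.05,.1):
    r=.16*np.cos(ph)-.01*np.sin(ph)-.1435
    xy=np.array([.4577,-.0665])-r*np.array([.9457,-.325])+[.0085,.001]
    p=proj("scene",[*xy,.1155+.16*np.sin(ph)+.01*np.cos(ph)]); print(ph,(p-[225,185])*3.5)
s=robot.read_state();print(s["force"],s["dq"])
a=cv2.imread("pics/top0.png");b=cv2.imread("pics/top3.png")
d=cv2.absdiff(a,b).max(2)>60; print([ (k,int(d[v[0]:v[1],v[2]:v[3]].sum())) for k,v in dict(tape=(275,340,410,480),jar=(220,265,425,475),cart=(315,365,235,305),lab=(170,240,135,210),bot=(125,175,178,220),tall=(130,185,292,348),sc=(335,395,308,420)).items()])
E
```

```text
-0.1 [156.8055538  173.85020986]
-0.05 [155.831692   162.63307566]
0 [154.85790135 151.76303919]
0.05 [153.88575    141.26343007]
0.1 [152.91686937 131.1581544 ]
[-0.02338262  0.16128276 -0.53464556] [ 0.01618368 -0.02521797  0.00881267  0.00014134 -0.00184955  0.00027344]
[('tape', 0), ('jar', 0), ('cart', 0), ('lab', 0), ('bot', 0), ('tall', 0), ('sc', 0)]
```

Measured pad centre (155,152) matches an arm angle of about 0, and the bystanders have not moved.

```bash
python3 - <<'E'
from plant import robot
print(robot.close_job())
E
```

```text
the job is handed in; nothing more can be done
None
```

The liner's tail has come off and the brake arm is hooked on the eye. I handed the job in at about 16 s of the 72 s allowed.

- **Crank:** I held the knob and wound it clockwise. The force held at about 11 N for just over two turns, then dropped to about 1–4 N sideways at the knob. I wound about 60–80° more to be sure it had really dropped, which is within the half turn allowed, then let go. The 11 N was above the 5–8 N you gave; I did not look into why.
- **Brake arm:** I pressed the pad down to an estimated arm angle of −0.11 to −0.12 rad, past the −0.07 where the gate springs shut. After I let go, the arm stayed down. In the scene camera picture its pad sits where an angle of about 0 should put it.
- **Last checks:** The gripper is clear of everything, with about 0 N on the tool. In the top camera, pictures from the start and the end show no change at any of the seven bystanders. The gate can't be seen, so that it is shut is inferred from the arm staying hooked.
- **Disagreement:** The scene camera's positions were about 7–8 mm off. I corrected both cameras using the crank axis found by feel, and they then agreed on the pad to about 1 mm.

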